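# Set the push-push stops of a sloping glue-up board and lay a rail on it

## Robot

A 7-joint arm with a two-finger parallel gripper is mounted at the origin on a cart in front of the work surface, level with it; the furniture and walls round the work are solid. World frame = base frame: x ahead of the robot, y to its left, z up, the work surface at z = 0. Lengths are in m, angles in rad, forces in N, time in s.
With the tool pointing down it reaches from about 0.425 to 0.875 m from the base axis. Payload 4.7 kg.
Tool frame: the origin (TCP) lies between the finger pads; the fingertips stand 17 mm ahead of it and the grasp point (between the pads) lies 2 mm behind it; z points along the fingers, y is the line along which they close (so a half turn about z gives the same grasp; the last joint's range is limited). The gripper opens to 87 mm and grips with 3 to 60 N. Pads are 19 mm wide; open, the fingers measure 117 mm over their backs; the gripper's body (75 mm by 190 mm) begins 51 mm behind the grasp point.
Start: joints at [0.014, 0.321, -0.07, 1.45, 0.023, 1.371, -0.057], TCP at [0.65, -0, 0.24] pointing down, gripper open.
Joint ranges: [-2.86, 2.86], [-0.3, 2.09], [-1.38, 1.24], [0.06, 2.45], [-1.56, 4.7], [0.09, 2.05], [-2.69, 2.69]. Speed limits (rad/s): [2.57, 2.57, 3.14, 3.14, 3.14, 3.14, 3.14].

## Interface

Orientations are given as a unit quaternion [x, y, z, w].
In Python, from station import ctrl gives the robot as it stands.
- The arm moves only by the shell command python3 -m creep 'ROWS' [FORCE]. ROWS is JSON, a list that holds one entry, the list of rows, each a list of 5 numbers: the shift along the tool's x, y, z in units of 40 mm (1.0 is 40 mm), then the turn about the tool's z in units of 8 degrees (1.0 is 8 degrees), then the opening, from 0 (shut) to 1 (fully open). In form: [[[x, y, z, turn, claw], ...]]. A call has 1 to 10 rows; each row is the pose to reach, as a shift and turn from the pose commanded when the call began, along the tool's axes at that moment; what a row does not reach only later rows make up. A row lasts 1/8 s, in which the tool goes at most 62.5 mm and 10.7 degrees, less where a joint would pass 70% of its speed; a pose out of reach is approached as far as the arm can. A call with a gripper value outside its range is refused whole. The fingers move at their own pace and stop on an object; FORCE is the grip in N (left out, the last holds). Time passes only in rows, so rows that repeat a pose let the fingers close. It gives the time, the measured TCP pose, the force, the opening and the grip force at its end, in the units of the state.
- ctrl.state(): the state, without advancing time (a new reading comes with each control period).
- ctrl.grab_frame(name): name is "scene" or "side" or "wrist"; returns the picture (480x640x3 uint8, red, green, blue); there is no depth.
- ctrl.camera_model(name): a dict with "vfov" (degrees; the focal length in pixels is half the picture's height over the tangent of half this angle, whatever the lens; pixels are square), "cx", "cy" (the principal point, pixels), "cam_to_world" (4x4, takes a point from camera to world coordinates). Camera axes: x right, y down, z forward; pixel columns grow to the right and rows downward; lengths in m; the calibration is good to about 2 mm. A picture is of the moment at which its call begins: read the wrist's pose just before it. camera_model takes no time and is no camera call; for the wrist camera it gives the pose at the moment of the call.
- ctrl.finish_job(): hands the job in; it is judged then, once.
Trained networks look in the newest picture that a camera, given by its name, has taken for a name from the list of things; names that differ only in an ending like _2 or _b are one class to them, and where a whole thing is asked for, a point or a joint stands for the part that bears it (a point fixed in the world has none). Each returns a list of dicts, best first, with "score" (0 to 1); they miss things now and then, are a little off and sometimes report something else, mostly with a low value. They report only what shows in the picture. A call takes as long as a camera call. They do not tell look-alikes from the thing itself.
- ctrl.look_for(camera, name): "box" ([left, top, width, height] in pixels, round what is visible of it).
The state is a dict: "t": time; "joints": joint angles; "dq": joint speeds; "effort": joint torques, N m; "tool_pos": TCP position; "tcp_rot": TCP orientation; "contact_force": force on the tool from outside, world axes, zero at the start; "moment": the same for the moment, N m; "gripper_width": opening from 0.0 (shut) to 1.0 (fully open); "finger_force": force on a finger pad.
Only numpy, scipy, OpenCV 4.12 (cv2) and the standard library are available. Lean on these libraries where they do the work, as an engineer would, in place of code of your own. Each camera call takes 0.05 s, during which the arm holds its last target. There are 200 camera calls.

## Task

Get the sloping board ready and load it: both push-push stops of the lower row must be up and the single stop above them latched flush with the deck (press a stop fully and let go to change its state, gently, and check how it ended up). Then lay the tenoned rail offcut flat on the slope, long side across it and centred, resting square against the two raised stops; do not let it drop, and leave the pencil, tape measure and setting block where they are.

Things in the scene. Friction and masses are not known exactly. Their poses are not given: they have to be found in the camera images.
- deck: Plywood deck of the fixed sloping board, 190 mm along the slope x 220 mm, slippery. Origin: centre of its top; x up the slope, y across, z its normal, 30 degrees from vertical. Edge heights 48 mm (front) and 143 mm (rear); closed frame below. Stop centres: lower row x = -52 mm, y = +-55 mm (uphill faces at x = -35 mm); upper x = -11 mm, y = 0, under the laid rail.
- stop_a (a joint): Travel of a 50 x 34 mm aluminium push-push stop into the deck (m): 0 up (18.5 mm proud), 0.019 latched shut (flush), rubber buffer from 0.0255, hard end 0.030. Lower row, left or right (varies); starts up. A full press (into the buffer) and release toggles it: up to shut, shut to up; a short press changes nothing. Spring 3 N when up, 7 N before the buffer, then some 10 N per mm.
- stop_a_top (a point): Stop a of the lower row. Middle of the block's flat top face, moving with it; 50 mm across the slope x 34 mm along it. Axes as the deck's. It moves along the deck's normal only.
- stop_b (a joint): Travel of a 50 x 34 mm aluminium push-push stop into the deck (m): 0 up (18.5 mm proud), 0.019 latched shut (flush), rubber buffer from 0.0255, hard end 0.030. Lower row, the other place; starts shut. A full press (into the buffer) and release toggles it: up to shut, shut to up; a short press changes nothing. Spring 3 N when up, 7 N before the buffer, then some 10 N per mm.
- stop_b_top (a point): Stop b of the lower row. Middle of the block's flat top face, moving with it; 50 mm across the slope x 34 mm along it. Axes as the deck's. It moves along the deck's normal only.
- stop_c (a joint): Travel of a 50 x 34 mm aluminium push-push stop into the deck (m): 0 up (18.5 mm proud), 0.019 latched shut (flush), rubber buffer from 0.0255, hard end 0.030. The upper stop; starts up. A full press (into the buffer) and release toggles it: up to shut, shut to up; a short press changes nothing. Spring 3 N when up, 7 N before the buffer, then some 10 N per mm.
- stop_c_top (a point): The upper stop c. Middle of the block's flat top face, moving with it; 50 mm across the slope x 34 mm along it. Axes as the deck's. It moves along the deck's normal only.
- rail_offcut: Beech rail offcut, 45 x 45 mm in section, with a main body 118 mm long and a thinner 20 mm tenon (12 x 30 mm) on one end; about 0.17 kg. Lies on the table to the left of the board. Origin on its underside, below the middle of its whole length of 138 mm; y along its length, away from the tenon, z up, x across.
- rail_mid (a point): Centre of the rail offcut's main body (tenon not counted): 10 mm along +y and 22.5 mm above the rail's origin. Same axes as the rail.
- tape_measure: Bystander: tape measure, 72 x 86 x 34 mm, beyond the rail. Origin at the centre of its underside.
- carpenter_pencil: Bystander: flat red pencil, 13 x 176 x 8 mm, between robot and board. Origin at the centre of its underside, length along y.
- gauge_block: Bystander: steel setting block, 30 x 50 x 20 mm, to the front right of the board. Origin at the centre of its underside.
Mind the look-alikes: they are no part of the job. There is more than one size of the rail_offcut; the one meant has the size given above.

How it is judged:
By the outcome, as a careful person would: the job done as asked, in the order asked, and still so for the second after the job is handed in, with the robot touching nothing.
It also fails if it takes over 58 s, if anything falls off the work surface, if the arm or the gripper's body presses on something with over 40 N, if the wrist force passes 120 N, or if a joint passes its speed limit or range.

## Working session

There is one attempt and no reset: what is moved stays moved. The work goes in short steps, Python scripts to look and compute and a shell command to move; the robot and the scene stay as the last step left them, time stands still between calls to the robot, and variables do not carry over. Pictures are saved under pics/ and viewed, at most 10 in all, crops included, and the job is handed in when it is done.

```bash
ls; mkdir -p pics; python3 - <<'E'
from station import ctrl
import cv2
for c in("scene","side"):
    im=ctrl.grab_frame(c); cv2.imwrite(f"pics/{c}0.png",im[:,:,::-1])
    print(c,ctrl.camera_model(c))
    for n in("rail_offcut","stop_a","stop_c","deck","tape_measure","carpenter_pencil","gauge_block"):
        print(n,[(r["score"],[round(v) for v in r["box"]]) for r in ctrl.look_for(c,n)])
print(ctrl.state())
E
```

```text
pics
scene {'vfov': 56.166354654310396, 'cx': 317.6205185599126, 'cy': 239.02803230189954, 'cam_to_world': array([[ 0.3391349 ,  0.76608701, -0.54598372,  1.05865767],
       [ 0.94065054, -0.28405039,  0.18572003,  0.00227362],
       [-0.01280918, -0.57656402, -0.81695156,  0.89125827],
       [ 0.        ,  0.        ,  0.        ,  1.        ]])}
rail_offcut [(0.67, [382, 215, 59, 30]), (0.56, [360, 182, 26, 35])]
stop_a [(0.84, [309, 238, 31, 14]), (0.68, [292, 248, 24, 18]), (0.44, [266, 252, 21, 12]), (0.29, [254, 235, 116, 83])]
stop_c [(0.84, [309, 238, 31, 14]), (0.68, [292, 248, 24, 18]), (0.44, [266, 252, 21, 12]), (0.29, [254, 235, 116, 83])]
deck [(0.57, [254, 236, 117, 87]), (0.16, [291, 249, 26, 19])]
tape_measure [(0.57, [413, 263, 42, 36])]
carpenter_pencil [(0.56, [262, 214, 67, 19])]
gauge_block [(0.74, [188, 250, 25, 19])]
side {'vfov': 57.97391932294891, 'cx': 314.21792517245325, 'cy': 242.01984057722888, 'cam_to_world': array([[ 0.9899188 , -0.08615146,  0.11242199,  0.45355459],
       [-0.14144494, -0.64253638,  0.7530872 , -0.47909145],
       [ 0.00735566, 
[... 675 characters left out ...]
94187, -0.07009578,  1.45051626,  0.0225666 ,
        1.37082255, -0.05688545]), 'dq': array([ 6.22050847e-04,  7.11478110e-05,  3.77098798e-05, -3.38120366e-04,
        7.89657153e-04,  1.45027488e-04,  9.17559543e-04]), 'effort': array([ 7.28055438e-04, -4.91034937e+01, -4.02941611e-01, -3.12752724e+01,
       -6.36778423e-02,  3.37478227e-02,  2.91336619e-05]), 'tool_pos': array([6.50003073e-01, 2.15610053e-06, 2.39616091e-01]), 'tcp_rot': array([7.07088631e-01, 7.07124929e-01, 2.90706873e-05, 4.00786679e-05]), 'contact_force': array([-0.29009018,  0.16659812,  0.05807544]), 'moment': array([-0.02599438,  0.03403207, -0.01330116]), 'finger_force': 0.0, 'gripper_width': 1.0016134741462048}
```

```bash
python3 - <<'E'
import cv2
a=cv2.imread("pics/scene0.png")[160:340,170:480]; b=cv2.imread("pics/side0.png")[160:420,180:420]
cv2.imwrite("pics/c1.png",cv2.resize(a,(800,464),interpolation=cv2.INTER_CUBIC))
cv2.imwrite("pics/c2.png",cv2.resize(b,(552,598),interpolation=cv2.INTER_CUBIC))
E
```

```text
(no output)
```

View pics/c1.png

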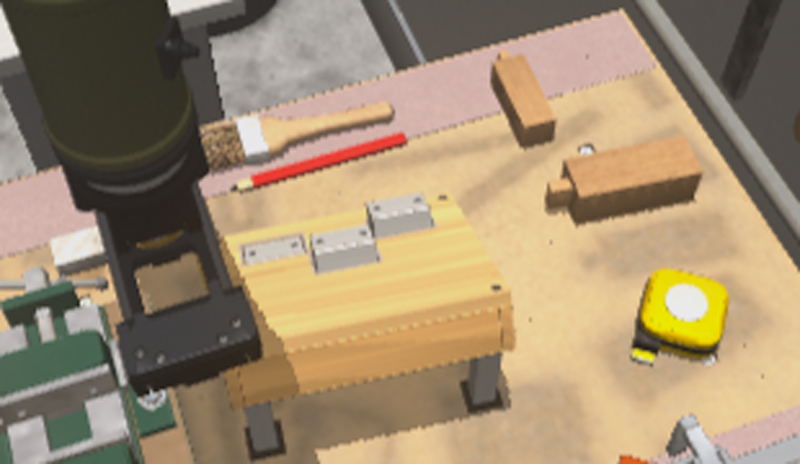

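View pics/c2.png

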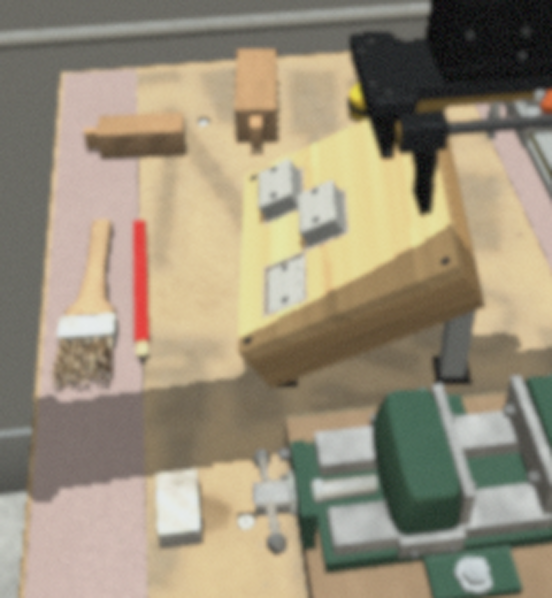

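```bash
cat > h.py <<'E'
import numpy as np,cv2
from station import ctrl
def cam(c):
    m=ctrl.camera_model(c); return 240/np.tan(np.radians(m["vfov"])/2),m["cx"],m["cy"],np.array(m["cam_to_world"])
def proj(C,P):
    f,cx,cy,T=C; q=(np.atleast_2d(P)-T[:3,3])@T[:3,:3]
    return np.c_[cx+f*q[:,0]/q[:,2],cy+f*q[:,1]/q[:,2]]
def ray(C,uv,z):
    f,cx,cy,T=C; d=T[:3,:3]@np.array([(uv[0]-cx)/f,(uv[1]-cy)/f,1]); o=T[:3,3]
    return o+d*(z-o[2])/d[2]
def deck(p,P):
    x,y,w=p; P=np.atleast_2d(P); s,c=.5,3**.5/2; z0=.0955
    u=P[:,0]*c-P[:,2]*s; z=P[:,0]*s+P[:,2]*c
    return np.c_[x+np.cos(w)*u-np.sin(w)*P[:,1],y+np.sin(w)*u+np.cos(w)*P[:,1],z0+z]
E
python3 - <<'E'
from h import *
im=ctrl.grab_frame("wrist"); cv2.imwrite("pics/w0.png",im[:,:,::-1])
C=cam("wrist"); print(C)
for n in("stop_a","deck","rail_offcut"): print(n,[(r["score"],[round(v) for v in r["box"]]) for r in ctrl.look_for("wrist",n)])
S=cam("scene");D=cam("side")
for uv in [(346.3,235.6)]: print(ray(S,uv,.048))
print(ray(S,(368.4,273.2),.143))
for uv,z in [((287.4,234.8),.048),((285.2,311.3),.048),((389.6,290.4),.143)]: print(ray(D,uv,z))
E
```

```text
(np.float64(410.18548113445246), 323.2906936229719, 245.34314698801398, array([[ 9.99999998e-01, -1.83445448e-05, -5.66585599e-05,
         6.50302160e-01],
       [-3.22145175e-05, -9.66795877e-01, -2.55549861e-01,
         6.86533227e-02],
       [-5.00893163e-05,  2.55549863e-01, -9.66795876e-01,
         3.85012787e-01],
       [ 0.00000000e+00,  0.00000000e+00,  0.00000000e+00,
         1.00000000e+00]]))
stop_a [(0.82, [134, 77, 28, 73]), (0.82, [147, 3, 66, 71]), (0.57, [10, 1, 37, 128])]
deck [(0.92, [108, 0, 268, 226])]
rail_offcut []
[0.50897891 0.2592418  0.048     ]
[0.66856339 0.23688229 0.143     ]
[0.50374493 0.25840739 0.048     ]
[0.47903443 0.04083043 0.048     ]
[ 0.64600216 -0.01961069  0.143     ]
```

View pics/w0.png

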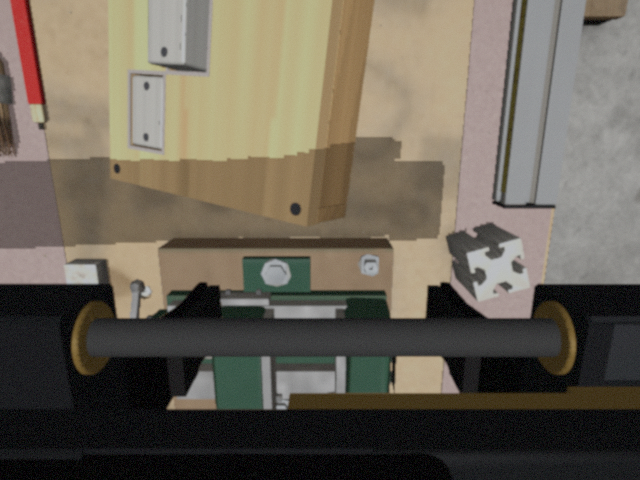

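The sloping board is at the left of the wrist view: shut stop b at about (147,110), raised c at (180,30). In the scene view, raised a is at about (325,245). I'll go for a better overhead look.

```bash
python3 -m creep '[[[0.6,-1,-1.2,0,1],[1.25,-2,-2.5,0,1],[1.25,-2,-2.5,0,1],[1.25,-2,-2.5,0,1]]]'; python3 - <<'E'
from h import *
C=cam("wrist");im=ctrl.grab_frame("wrist"); cv2.imwrite("pics/w1.png",im[:,:,::-1]);np.savez("w1.npz",f=C[0],cx=C[1],cy=C[2],T=C[3])
print(ctrl.state()["tool_pos"])
for n in("stop_a","deck","rail_offcut"): print(n,[(r["score"],[round(v) for v in r["box"]]) for r in ctrl.look_for("wrist",n)])
E
```

```text
t: 1.5
tool_pos: [0.5702, 0.0501, 0.3404]
tcp_rot: [0.707, 0.707, 0.001, 0.001]
contact_force: [0.6, 0.0, -0.2]
gripper_width: 0.995
finger_force: 0.0
[0.57015335 0.04925996 0.33882138]
stop_a [(0.96, [256, 16, 50, 66]), (0.86, [261, 144, 29, 54]), (0.68, [286, 88, 46, 58])]
deck [(0.57, [238, 0, 229, 261])]
rail_offcut [(0.39, [152, 8, 28, 164])]
```

View pics/w1.png

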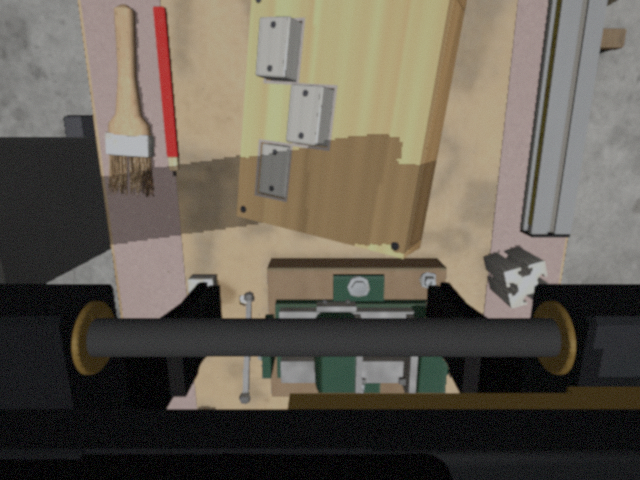

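```bash
python3 - <<'E'
from h import *
from scipy.optimize import least_squares
d=np.load("w1.npz");W=(d["f"],d["cx"],d["cy"],d["T"]);S=cam("scene");D=cam("side")
h=.0185
obs=[(W,(-.052,.055,h),(275,47)),(W,(-.052,-.055,0),(274,170)),(W,(-.011,0,h),(306,113)),(W,(-.095,-.11,0),(237,217)),
(D,(-.095,.11,0),(287.4,234.8)),(D,(-.095,-.11,0),(285.2,311.3)),(D,(.095,-.11,0),(389.6,290.4)),(S,(-.095,.11,0),(346.3,235.6)),(S,(.095,.11,0),(368.4,273.2))]
f=lambda p:np.concatenate([(proj(C,deck(p,P))[0]-uv) for C,P,uv in obs])
r=least_squares(f,[.57,.14,-.115],loss="soft_l1");print(r.x,np.degrees(r.x[2]));print(f(r.x).reshape(-1,2).round(1))
p=r.x
im=cv2.imread("pics/w1.png");k=3
big=cv2.resize(im[0:200+60,220:480],None,fx=2.3,fy=2.3,interpolation=cv2.INTER_CUBIC)
def rect(x,y,a,b,z): return [(x-a,y-b,z),(x+a,y-b,z),(x+a,y+b,z),(x-a,y+b,z)]
for R in [rect(0,0,.095,.11,0),rect(-.052,.055,.017,.025,h),rect(-.052,-.055,.017,.025,0),rect(-.011,0,.017,.025,h)]:
    q=((proj(W,deck(p,R))-[220,0]+.5)*2.3).round().astype(int); cv2.polylines(big,[q],True,(0,0,255),1)
cv2.imwrite("pics/o1.png",big)
E
```

```text
[ 0.57408351  0.13569834 -0.12669762] -7.259239080889065
[[ -0.6  -0.8]
 [  0.8  -0.1]
 [ -0.2   1.3]
 [  0.8  -2. ]
 [  1.3   0.8]
 [ -0.1   1.6]
 [ -8.3 -15.3]
 [ -2.   -0.4]
 [ -1.    0.8]]
```

View pics/o1.png

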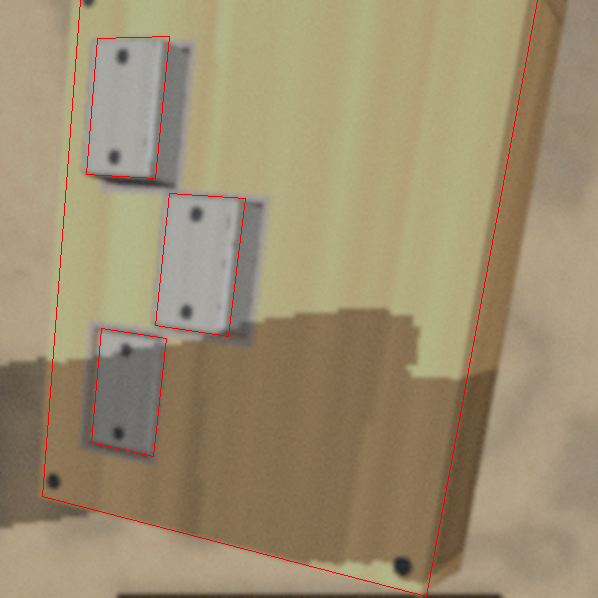

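```bash
cat >> h.py <<'E'
p=np.array([.57408,.13570,-.12670])
U=np.array([np.cos(p[2]),np.sin(p[2]),0])
def tgt(P): return deck(p,P)[0]-.015*U+[0,0,.017]
E
python3 - <<'E'
from h import *
s=ctrl.state();print(s["tool_pos"],s["tcp_rot"])
for n,P in(("b",(-.052,-.055,.020)),("c",(-.011,0,.0385))):
    t=tgt(P);print(n,t, "shift from cmd, world->tool units",((t-[.57,.05,.34])/.04)[[1,0,2]]*[1,1,-1])
E
```

```text
[0.5700558  0.04882761 0.33745336] [ 0.70768686  0.70652441 -0.00134653 -0.00086677]
b [0.49765818 0.08999036 0.10382051] shift from cmd, world->tool units [ 0.99975912 -1.80854562  5.9044873 ]
c [0.53065462 0.14123163 0.14034198] shift from cmd, world->tool units [ 2.28079068 -0.98363453  4.99145055]
```

```bash
python3 -m creep '[[[0.5,-0.9,0.5,0.5,0],[1,-1.81,1.5,0.9,0],[1,-1.81,2.6,0.9,0],[1,-1.81,3.7,0.9,0],[1,-1.81,4.8,0.9,0],[1,-1.81,5.6,0.9,0],[1,-1.81,5.9,0.9,0],[1,-1.81,5.9,0.9,0],[1,-1.81,5.9,0.9,0]]]' 5; python3 - <<'E'
from h import *
for i in range(3): print(ctrl.state()["tool_pos"])
print(tgt((-.052,-.055,.020)))
E
```

```text
t: 2.82
tool_pos: [0.4987, 0.0901, 0.1048]
tcp_rot: [0.75, 0.661, 0.001, 0.001]
contact_force: [-0.3, 0.1, 0.8]
gripper_width: 0.067
finger_force: 0.0
[0.4987401  0.09005626 0.10481448]
[0.4987401  0.09005626 0.10481448]
[0.4987401  0.09005626 0.10481448]
[0.49765818 0.08999036 0.10382051]
```

```bash
python3 -m creep '[[[0,0.12,0.22,0,0],[0,0.2,0.35,0,0],[0,0.25,0.43,0,0],[0,0.28,0.48,0,0],[0,0.3,0.52,0,0],[0,0.3,0.52,0,0]]]'
```

```text
t: 3.58
tool_pos: [0.5093, 0.0885, 0.0831]
tcp_rot: [0.75, 0.661, -0.0, -0.0]
contact_force: [-2.5, -0.3, 4.6]
gripper_width: 0.007
finger_force: 2.7
```

```bash
python3 -m creep '[[[0,0.012,0.022,0,0],[0,0.025,0.043,0,0],[0,0.037,0.065,0,0],[0,0.037,0.065,0,0]]]'; python3 -m creep '[[[0,0.006,0.011,0,0],[0,0.012,0.022,0,0],[0,0.012,0.022,0,0]]]'
```

```text
t: 4.08
tool_pos: [0.5108, 0.0883, 0.0806]
tcp_rot: [0.75, 0.661, -0.0, -0.0]
contact_force: [-2.4, -0.3, 4.6]
gripper_width: 0.007
finger_force: 2.9
t: 4.45
tool_pos: [0.5113, 0.0882, 0.0797]
tcp_rot: [0.75, 0.661, -0.0, -0.0]
contact_force: [-2.9, -0.2, 5.1]
gripper_width: 0.002
finger_force: 3.0
```

```bash
python3 -m creep '[[[0,0.012,0.022,0,0],[0,0.025,0.043,0,0],[0,0.025,0.043,0,0]]]'; python3 -m creep '[[[0,0.012,0.022,0,0],[0,0.012,0.022,0,0],[0,0.012,0.022,0,0]]]'
```

```text
t: 4.82
tool_pos: [0.5122, 0.0881, 0.0781]
tcp_rot: [0.75, 0.661, -0.0, -0.0]
contact_force: [-3.0, -0.0, 5.9]
gripper_width: 0.005
finger_force: 3.6
t: 5.2
tool_pos: [0.5124, 0.0881, 0.0777]
tcp_rot: [0.75, 0.661, -0.0, -0.0]
contact_force: [-6.4, -0.6, 9.9]
gripper_width: 0.005
finger_force: 5.7
```

```bash
python3 -m creep '[[[0,0.012,0.022,0,0],[0,0.012,0.022,0,0]]]'; python3 -m creep '[[[0,-0.04,-0.07,0,0],[0,-0.08,-0.14,0,0],[0,-0.14,-0.24,0,0],[0,-0.2,-0.35,0,0],[0,-0.26,-0.45,0,0],[0,-0.32,-0.55,0,0],[0,-0.38,-0.66,0,0],[0,-0.46,-0.8,0,0],[0,-0.55,-0.95,0,0]]]'
```

```text
t: 5.45
tool_pos: [0.5126, 0.0881, 0.0774]
tcp_rot: [0.75, 0.661, -0.001, -0.0]
contact_force: [-7.6, -0.9, 14.5]
gripper_width: 0.005
finger_force: 8.5
t: 6.58
tool_pos: [0.4914, 0.0908, 0.114]
tcp_rot: [0.75, 0.661, 0.0, -0.0]
contact_force: [-0.3, 0.1, -0.6]
gripper_width: 0.004
finger_force: 0.0
```

```bash
python3 -m creep '[[[0,0,-1,0,0],[0.7,0.41,-1.02,0,0],[1.37,0.82,-1.02,0,0],[1.37,0.82,-0.85,0,0],[1.37,0.82,-0.66,0,0],[1.37,0.82,-0.66,0,0]]]'; python3 -m creep '[[[0,0.12,0.21,0,0],[0,0.2,0.35,0,0],[0,0.25,0.43,0,0],[0,0.3,0.52,0,0],[0,0.36,0.62,0,0],[0,0.42,0.73,0,0],[0,0.48,0.83,0,0],[0,0.53,0.92,0,0],[0,0.56,0.97,0,0],[0,0.56,0.97,0,0]]]'
```

```text
t: 7.32
tool_pos: [0.5298, 0.1397, 0.1391]
tcp_rot: [0.75, 0.661, -0.001, -0.0]
contact_force: [0.1, -0.7, 0.0]
gripper_width: 0.004
finger_force: 0.0
t: 8.57
tool_pos: [0.5532, 0.1381, 0.1014]
tcp_rot: [0.75, 0.661, -0.0, 0.0]
contact_force: [-3.1, -0.8, 4.6]
gripper_width: 0.005
finger_force: 2.8
```

```bash
python3 -m creep '[[[0,0.012,0.022,0,0],[0,0.025,0.043,0,0],[0,0.025,0.043,0,0]]]';  python3 -m creep '[[[0,0.012,0.022,0,0],[0,0.012,0.022,0,0]]]'
```

```text
t: 8.95
tool_pos: [0.5541, 0.138, 0.0998]
tcp_rot: [0.75, 0.661, -0.0, -0.0]
contact_force: [-4.2, -0.3, 5.2]
gripper_width: 0.007
finger_force: 3.0
t: 9.2
tool_pos: [0.5545, 0.138, 0.099]
tcp_rot: [0.75, 0.661, -0.0, -0.0]
contact_force: [-4.2, -1.4, 5.5]
gripper_width: 0.005
finger_force: 3.3
```

```bash
python3 -m creep '[[[0,0.012,0.022,0,0],[0,0.012,0.022,0,0]]]'
```

```text
t: 9.45
tool_pos: [0.5548, 0.138, 0.0987]
tcp_rot: [0.75, 0.661, -0.0, -0.0]
contact_force: [-5.0, -1.2, 8.7]
gripper_width: 0.004
finger_force: 5.2
```

```bash
python3 -m creep '[[[0,0.015,0.026,0,0],[0,0.015,0.026,0,0]]]';  python3 -m creep '[[[0,-0.03,-0.05,0,0],[0,-0.06,-0.11,0,0],[0,-0.1,-0.17,0,0],[0,-0.15,-0.26,0,0],[0,-0.3,-0.52,0,0],[0,-0.5,-0.87,0,0],[0,-0.6,-2.3,0,0.5],[-1,-0.6,-3.8,0,1],[-2,-0.6,-5.1,0,1],[-2,-0.6,-5.1,0,1]]]'
python3 - <<'E'
from h import *
W=cam("wrist");im=ctrl.grab_frame("wrist")[:,:,::-1]; cv2.imwrite("pics/w2.png",im)
np.savez("w2.npz",f=W[0],cx=W[1],cy=W[2],T=W[3])
sd=ctrl.grab_frame("side")[:,:,::-1]; cv2.imwrite("pics/side2.png",sd)
a=cv2.resize(im[0:280,140:560],(600,400),interpolation=cv2.INTER_CUBIC)[:,:400];b=cv2.resize(sd[170:330,180:340],(400,400),interpolation=cv2.INTER_CUBIC)
cv2.imwrite("pics/o2.png",np.hstack([cv2.resize(im,(400,300))[:, :].copy() if 0 else a,b]))
print(ctrl.state()["tool_pos"])
E
```

```text
t: 9.7
tool_pos: [0.555, 0.1379, 0.0983]
tcp_rot: [0.75, 0.661, -0.001, -0.0]
contact_force: [-9.4, -2.2, 13.4]
gripper_width: 0.005
finger_force: 8.0
t: 10.95
tool_pos: [0.5233, 0.0588, 0.3062]
tcp_rot: [0.752, 0.66, 0.003, 0.003]
contact_force: [0.6, 0.7, -0.4]
gripper_width: 0.377
finger_force: 0.0
[0.5223205  0.06092093 0.30294217]
```

View pics/o2.png

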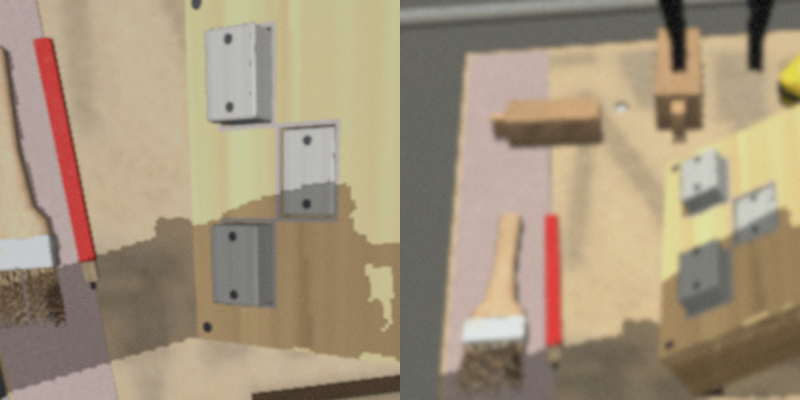

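Stops a and b are up, c (about (310,170)) is flush. There are two rails in the scene picture: the bigger one at about (411,230) and a smaller one at about (373,199). I'll measure both.

```bash
python3 - <<'E'
from h import *
S=cam("scene")
for q in [(565,162),(698,140),(700,172),(572,190),(558,190),(495,62),(530,125),(553,120)]:
    uv=(q[0]/2.58+170,q[1]/2.58+160); print(q,ray(S,uv,.045).round(3))
E
```

```text
(565, 162) [0.508 0.368 0.045]
(698, 140) [0.527 0.494 0.045]
(700, 172) [0.56  0.478 0.045]
(572, 190) [0.538 0.361 0.045]
(558, 190) [0.534 0.349 0.045]
(495, 62) [0.372 0.356 0.045]
(530, 125) [0.457 0.356 0.045]
(553, 120) [0.459 0.379 0.045]
```

```bash
python3 -m creep '[[[1.3,-0.1,-0.4,0,1],[2.7,-0.2,-0.4,0,1],[4.1,-0.3,-0.4,0,1],[5.5,-0.4,-0.4,0,1],[6.75,-0.5,-0.4,0,1],[6.75,-0.5,-0.4,0,1],[6.75,-0.5,-0.4,0,1]]]'
python3 - <<'E'
from h import *
W=cam("wrist");im=ctrl.grab_frame("wrist")[:,:,::-1]; cv2.imwrite("pics/w3.png",im)
np.savez("w3.npz",f=W[0],cx=W[1],cy=W[2],T=W[3])
r=ctrl.look_for("wrist","rail_offcut");print(r,ctrl.state()["tool_pos"])
E
```

```text
t: 11.92
tool_pos: [0.5349, 0.3322, 0.315]
tcp_rot: [0.75, 0.662, -0.002, -0.0]
contact_force: [-0.3, -0.5, 0.3]
gripper_width: 0.996
finger_force: 0.0
[{'box': [281.8, 43.9, 52.5, 153.7], 'score': 0.95}, {'box': [138.1, 159.1, 106.9, 41.9], 'score': 0.64}] [0.53593803 0.33066755 0.31608326]
```

View pics/w3.png

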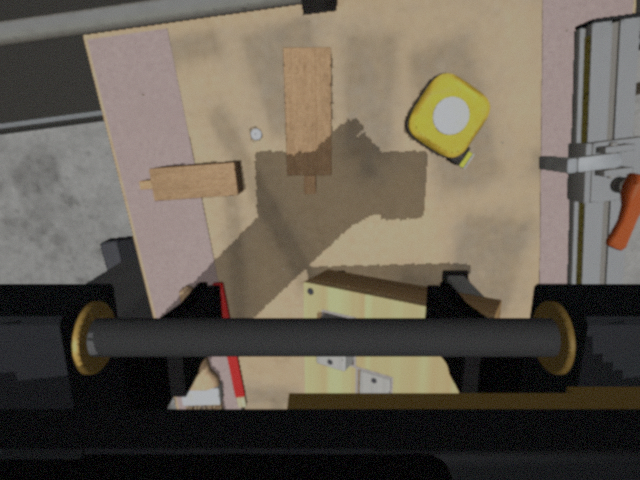

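The large rail is at (308,110) and the small one at (197,180). Enlarged crop with corner detection to confirm.

```bash
python3 - <<'E'
from h import *
d=np.load("w3.npz");W=(d["f"],d["cx"],d["cy"],d["T"])
im=cv2.imread("pics/w3.png");g=cv2.cvtColor(im,6)
def sub(c): 
    return cv2.cornerSubPix(g,np.float32(c).reshape(-1,1,2),(4,4),(-1,-1),(3,30,.01)).reshape(-1,2)
c=sub([(284,48),(331,46),(332,174),(286,176)]);print(c)
P=np.array([ray(W,q,.045) for q in c]);print(P.round(4))
print("len",np.linalg.norm(P[0]-P[3]),np.linalg.norm(P[1]-P[2]),"wid",np.linalg.norm(P[0]-P[1]),np.linalg.norm(P[3]-P[2]))
m=P.mean(0);a=P[0]+P[1]-P[2]-P[3];print("mid",m,"axis turn from y toward x deg",np.degrees(np.arctan2(a[0],a[1])))
s=np.array([ray(W,q,.032) for q in [(151,168),(237,161),(240,193),(156,200)]]);print("small len",np.linalg.norm(s[0]-s[1]),"wid",np.linalg.norm(s[1]-s[2]))
big=cv2.resize(im[20:220,130:360],(690,600),interpolation=cv2.INTER_CUBIC)
cv2.polylines(big,[((c-[130,20]+.5)*3).round().astype(int)],True,(0,0,255),1);cv2.imwrite("pics/o3.png",big)
E
```

```text
[[283.38913   47.99695 ]
 [330.53772   46.332603]
 [331.29852  174.96089 ]
 [286.96667  175.63483 ]]
[[0.5161 0.4837 0.045 ]
 [0.5598 0.4797 0.045 ]
 [0.5464 0.3623 0.045 ]
 [0.5023 0.3672 0.045 ]]
len 0.11737290952568961 0.11809402615160479 wid 0.04380530960571685 0.044441664683360485
mid [0.53115063 0.42322748 0.045     ] axis turn from y toward x deg 6.629777397318767
small len 0.08927964241606798 wid 0.03285170073896781
```

View pics/o3.png

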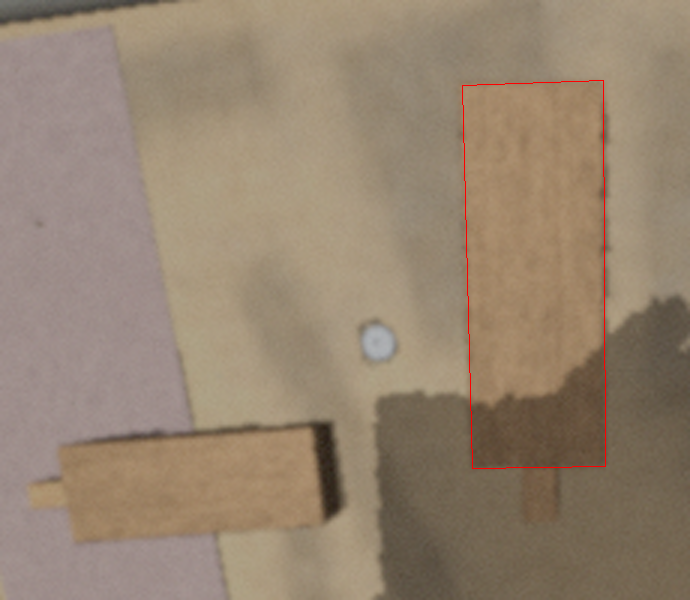

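```bash
python3 -m creep '[[[0.8,-0.1,1,-0.05,1],[1.6,-0.3,2,-0.05,1],[2.26,-0.4,3.2,-0.05,1],[2.26,-0.4,4.4,-0.05,1],[2.26,-0.4,5.2,-0.05,1],[2.26,-0.4,5.6,-0.05,1],[2.26,-0.4,5.6,-0.05,1],[2.26,-0.4,5.6,-0.05,1]]]'
```

```text
t: 13.02
tool_pos: [0.5325, 0.424, 0.095]
tcp_rot: [0.748, 0.664, 0.002, 0.0]
contact_force: [-0.3, -0.8, -0.1]
gripper_width: 1.0
finger_force: 0.0
```

```bash
python3 -m creep '[[[0,-0.03,0.6,0,1],[0,-0.03,1.2,0,1],[0,-0.03,1.6,0,1],[0,-0.03,1.66,0,1],[0,-0.03,1.66,0,0.7],[0,-0.03,1.66,0,0.6],[0,-0.03,1.66,0,0.5],[0,-0.03,1.66,0,0.45],[0,-0.03,1.66,0,0.45],[0,-0.03,1.66,0,0.45]]]' 15
```

```text
t: 14.28
tool_pos: [0.5303, 0.4237, 0.0266]
tcp_rot: [0.748, 0.664, 0.0, 0.0]
contact_force: [0.2, 0.1, 1.8]
gripper_width: 0.515
finger_force: 15.0
```

```bash
python3 -m creep '[[[0,0,-0.5,0,0.45],[0,0,-1.5,0,0.45],[0,0,-2.8,0,0.45],[-0.8,0.2,-3.8,0.06,0.45],[-2,0.5,-4.08,0.06,0.45],[-3.3,0.8,-4.08,0.06,0.45],[-4.6,1.1,-4.08,0.06,0.45],[-5.9,1.4,-4.08,0.06,0.45],[-6.7,1.65,-4.08,0.06,0.45],[-7,1.69,-4.08,0.06,0.45]]]' 15;python3 -m creep '[[[0,0,0.4,0,0.45],[0,0,0.9,0,0.45],[0,0,1.1,0,0.45],[0,0,1.15,0,0.45],[0,0,1.15,0,0.45]]]'
python3 - <<'E'
from h import *
d=ctrl.state()["tool_pos"]-[.57408,.1357,.0955]
V=np.array([-U[1],U[0],0]);print(d@U,d@V,d[2])
E
```

```text
t: 15.52
tool_pos: [0.5647, 0.135, 0.1908]
tcp_rot: [0.752, 0.659, 0.0, 0.001]
contact_force: [0.7, 0.7, -1.9]
gripper_width: 0.512
finger_force: 15.0
t: 16.15
tool_pos: [0.5643, 0.1385, 0.144]
tcp_rot: [0.75, 0.661, 0.0, 0.0]
contact_force: [0.7, 0.3, -1.5]
gripper_width: 0.518
finger_force: 15.0
-0.010055199388715571 0.001539560349798299 0.04845943987420115
```

```bash
python3 -m creep '[[[-0.04,0,0.1,0,0.45],[-0.04,0,0.2,0,0.45],[-0.04,0,0.27,0,0.45],[-0.04,0,0.3,0,0.45],[-0.04,0,0.3,0,0.45]]]';python3 -m creep '[[[0,0,0.025,0,0.45],[0,0,0.05,0,0.45],[0,0,0.05,0,0.45]]]'
```

```text
t: 16.77
tool_pos: [0.5639, 0.1361, 0.1316]
tcp_rot: [0.751, 0.661, -0.0, -0.0]
contact_force: [0.3, 0.1, -0.8]
gripper_width: 0.515
finger_force: 15.0
t: 17.15
tool_pos: [0.5641, 0.1362, 0.1307]
tcp_rot: [0.751, 0.661, 0.0, 0.0]
contact_force: [-2.3, -0.5, 5.1]
gripper_width: 0.512
finger_force: 15.0
```

```bash
python3 -m creep '[[[0,0,-0.02,0,0.52],[0,0,-0.02,0,0.53],[0,0,-0.02,0,0.54],[0,0,-0.02,0,0.54]]]' 5;python3 -m creep '[[[0,0,-0.1,0,0.54],[0,0,-0.2,0,0.54],[0,0,-0.3,0,0.54],[0,0,-0.3,0,0.54]]]'
python3 - <<'E'
from h import *
sd=ctrl.grab_frame("side")[:,:,::-1]; sc=ctrl.grab_frame("scene")[:,:,::-1]
cv2.imwrite("pics/o4.png",np.hstack([cv2.resize(sd[150:310,240:400],(400,400),interpolation=cv2.INTER_CUBIC),cv2.resize(sc[200:320,260:380],(400,400),interpolation=cv2.INTER_CUBIC)]))
E
```

```text
t: 17.65
tool_pos: [0.5639, 0.1361, 0.1303]
tcp_rot: [0.751, 0.661, -0.0, -0.0]
contact_force: [-1.1, 0.0, -0.3]
gripper_width: 0.542
finger_force: 0.3
t: 18.15
tool_pos: [0.5641, 0.1362, 0.1431]
tcp_rot: [0.751, 0.661, 0.0, 0.0]
contact_force: [-1.5, -0.1, 1.0]
gripper_width: 0.537
finger_force: 0.8
```

View pics/o4.png

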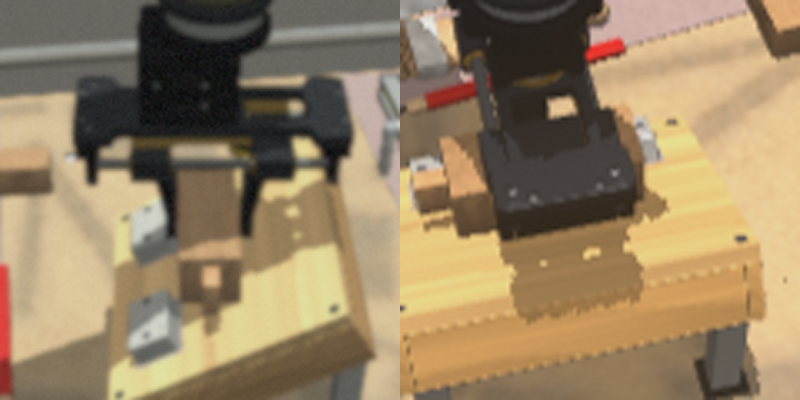

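```bash
python3 -m creep '[[[0,-0.02,0.04,0,0.56],[0,-0.04,0.08,0,0.58],[0,-0.07,0.11,0,0.6],[0,-0.1,0.14,0,0.62],[0,-0.13,0.17,0,0.64],[0,-0.13,0.17,0,0.64]]]'
python3 - <<'E'
from h import *
sd=ctrl.grab_frame("side")[:,:,::-1]
cv2.imwrite("pics/o5.png",cv2.resize(sd[190:290,260:360],(500,500),interpolation=cv2.INTER_CUBIC))
E
```

```text
t: 19.0
tool_pos: [0.5587, 0.1367, 0.1356]
tcp_rot: [0.751, 0.661, -0.0, 0.0]
contact_force: [-0.3, -0.7, -0.4]
gripper_width: 0.639
finger_force: 0.3
```

View pics/o5.png

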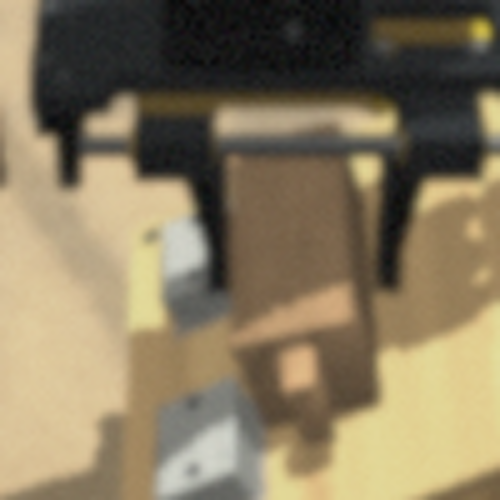

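```bash
python3 -m creep '[[[0,-0.02,0.03,0,0.65],[0,-0.04,0.05,0,0.66],[0,-0.06,0.07,0,0.675],[0,-0.09,0.09,0,0.69],[0,-0.12,0.11,0,0.705],[0,-0.15,0.13,0,0.72],[0,-0.18,0.14,0,0.735],[0,-0.19,0.14,0,0.74],[0,-0.19,0.14,0,0.74]]]'
python3 - <<'E'
from h import *
d=ctrl.state()["tool_pos"]-[.57408,.1357,.0955]
V=np.array([-U[1],U[0],0]);print(d@U,d@V,d[2])
E
```

```text
t: 20.18
tool_pos: [0.5513, 0.1377, 0.1301]
tcp_rot: [0.751, 0.661, 0.0, 0.0]
contact_force: [-0.2, -0.1, -0.7]
gripper_width: 0.741
finger_force: 0.2
-0.0228858439813469 -0.0008965041968208786 0.03463764498158528
```

```bash
python3 -m creep '[[[0,-0.03,0,0,0.74],[0,-0.06,0,0,0.74],[0,-0.06,0,0,0.74]]]'; python3 -m creep '[[[0,-0.03,0,0,0.74],[0,-0.03,0,0,0.74]]]'
```

```text
t: 20.55
tool_pos: [0.5489, 0.1381, 0.1302]
tcp_rot: [0.751, 0.661, 0.0, 0.0]
contact_force: [-0.2, -0.6, -0.4]
gripper_width: 0.741
finger_force: 0.0
t: 20.8
tool_pos: [0.5476, 0.1382, 0.1301]
tcp_rot: [0.751, 0.661, 0.0, 0.0]
contact_force: [0.6, -0.1, -0.9]
gripper_width: 0.741
finger_force: 0.0
```

```bash
python3 -m creep '[[[0,-0.04,0,0,0.74],[0,-0.07,0,0,0.74],[0,-0.07,0,0,0.74]]]'; python3 -m creep '[[[0,-0.03,0,0,0.74],[0,-0.05,0,0,0.74],[0,-0.05,0,0,0.74]]]'
```

```text
t: 21.18
tool_pos: [0.5448, 0.1386, 0.1301]
tcp_rot: [0.751, 0.661, 0.0, 0.0]
contact_force: [-0.7, -0.6, 0.1]
gripper_width: 0.741
finger_force: 0.0
t: 21.55
tool_pos: [0.5429, 0.1388, 0.1301]
tcp_rot: [0.751, 0.661, 0.0, 0.0]
contact_force: [0.6, 0.0, -0.5]
gripper_width: 0.74
finger_force: 0.0
```

```bash
python3 -m creep '[[[0,-0.02,0,0,0.74],[0,-0.04,0,0,0.74],[0,-0.05,0,0,0.74],[0,-0.05,0,0,0.74]]]'; python3 -m creep '[[[0,-0.02,0,0,0.74],[0,-0.04,0,0,0.74],[0,-0.04,0,0,0.74]]]'
```

```text
t: 22.05
tool_pos: [0.5409, 0.139, 0.1301]
tcp_rot: [0.751, 0.661, 0.0, 0.0]
contact_force: [-0.0, 0.8, -0.1]
gripper_width: 0.738
finger_force: 0.0
t: 22.42
tool_pos: [0.5401, 0.1392, 0.1306]
tcp_rot: [0.751, 0.661, 0.001, 0.001]
contact_force: [2.7, 0.4, 0.4]
gripper_width: 0.733
finger_force: 1.2
```

```bash
python3 -m creep '[[[0,0.08,0,0,0.8],[0,0.2,0,0,0.88],[0,0.2,-0.3,0,1],[0,0.2,-1,0,1],[0,0.2,-2,0,1],[-0.5,0.2,-3.2,0,1],[-1.2,0.2,-4.2,0,1],[-2,0.2,-4.8,0,1],[-2,0.2,-4.8,0,1],[-2,0.2,-4.8,0,1]]]'
python3 - <<'E'
from h import *
W=cam("wrist");im=ctrl.grab_frame("wrist")[:,:,::-1]; cv2.imwrite("pics/w6.png",im);np.savez("w6.npz",f=W[0],cx=W[1],cy=W[2],T=W[3])
print([(r["score"],r["box"]) for r in ctrl.look_for("wrist","rail_offcut")],ctrl.state()["tool_pos"])
sd=ctrl.grab_frame("side");cv2.imwrite("pics/side6.png",sd[:,:,::-1])
print("side",[(r["score"],r["box"]) for r in ctrl.look_for("side","rail_offcut")])
def box(x0,x1,y0,y1,z0,z1): return deck(p,[(x,y,z) for x in(x0,x1) for y in(y0,y1) for z in(z0,z1)])
for n,C in(("wrist",W),("side",cam("side"))):
    B=proj(C,np.r_[box(-.035,.01,-.059,.059,0,.045),box(-.0185,-.0065,-.079,-.059,.0075,.0375)]); print(n,"pred box",B.min(0),np.ptp(B,axis=0))
    for x,y in((-.095,-.11),(-.095,.11),(.095,-.11)): print(proj(C,deck(p,(x,y,0))))
for n in ("carpenter_pencil","gauge_block","tape_measure"): print(n,[(r["score"],r["box"]) for r in ctrl.look_for("side",n)][:1])
E
```

```text
t: 23.68
tool_pos: [0.5368, 0.0597, 0.3221]
tcp_rot: [0.75, 0.661, 0.0, -0.0]
contact_force: [0.7, 0.2, 0.2]
gripper_width: 1.0
finger_force: 0.0
[(0.61, [288.5, 37.5, 77.3, 183.4])] [0.53658178 0.06022309 0.32116588]
side [(0.91, [217.1, 211.6, 40.1, 16.8]), (0.67, [299.3, 219.5, 33.8, 61.2])]
wrist pred box [290.48782809  37.30667004] [ 76.40245339 182.06084873]
[[270.78650077 234.2190354 ]]
[[262.99414553  -0.32293194]]
[[455.66805233 260.59230318]]
side pred box [301.15318314 216.21533154] [33.77383555 66.92630961]
[[285.13635884 312.94891151]]
[[288.72640515 235.61437313]]
[[381.34435803 275.13021234]]
carpenter_pencil [(0.81, [237.6, 256.9, 6.4, 62.0])]
gauge_block [(0.82, [246.9, 365.2, 18.0, 33.8])]
tape_measure [(0.71, [237.3, 257.3, 9.0, 58.9])]
```

```bash
python3 - <<'E'
from h import *
d=np.load("w6.npz");W=(d["f"],d["cx"],d["cy"],d["T"])
g=cv2.cvtColor(cv2.imread("pics/w6.png"),6)
q=proj(W,deck(p,[(x,y,.045) for x,y in((-.035,-.059),(.01,-.059),(.01,.059),(-.035,.059))])).astype(np.float32)
c=cv2.cornerSubPix(g,q.reshape(-1,1,2).copy(),(5,5),(-1,-1),(3,40,.01)).reshape(-1,2)
print(np.c_[q,c].round(1))
for cm in("wrist","side"):
    print(cm,[(r["score"],np.round(r["box"])) for r in ctrl.look_for(cm,"stop_a")])
    C=W if cm=="wrist" else cam(cm)
    for y in(.055,-.055):
        for h in(0,.0185):
            B=proj(C,deck(p,[(-.052+a,y+b,z) for a in(-.017,.017) for b in(-.025,.025) for z in(0,h)]));print(y,h,np.r_[B.min(0),np.ptp(B,axis=0)].round())
E
```

```text
[[293.3 194.6 291.8 195. ]
 [339.8 198.4 340.3 197.8]
 [341.5  37.3 337.7  39.1]
 [290.5  44.1 290.5  44.1]]
wrist [(0.96, array([270.,  24.,  52.,  66.])), (0.56, array([280., 158.,  32.,  57.]))]
0.055 0 [287.  27.  33.  64.]
0.055 0.0185 [275.  22.  45.  69.]
-0.055 0 [290. 157.  30.  54.]
-0.055 0.0185 [278. 157.  42.  57.]
side [(0.55, array([290., 267.,  23.,  31.])), (0.53, array([291., 236.,  10.,  18.]))]
0.055 0 [298. 234.  14.  22.]
0.055 0.0185 [294. 228.  19.  28.]
-0.055 0 [298. 270.  16.  26.]
-0.055 0.0185 [292. 264.  21.  32.]
```

```bash
python3 -c "
from station import ctrl
print(ctrl.finish_job())"
```

```text
the job is handed in; nothing more can be done
None
```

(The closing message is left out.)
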